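# Load the bar feed of a cut-off saw

## Robot

A 6-joint arm with a two-finger parallel gripper is mounted at the origin on the work surface. World frame = base frame: x ahead of the robot, y to its left, z up, the work surface at z = 0. Lengths are in m, angles in rad, forces in N, time in s.
With the tool pointing down it reaches from about 0.225 to 0.875 m from the base axis. Payload 3.4 kg.
Tool frame: the origin (TCP) lies on the centre line of the jaws, within the pads' length; the fingertips stand 11 mm ahead of it and the grasp point (between the pads) lies 8 mm behind it; z points along the fingers, y is the line along which they close (so a half turn about z gives the same grasp; the last joint's range is limited). The gripper opens to 85 mm and grips with 20 to 120 N. Pads are 22 mm wide; open, the fingers measure 114 mm over their backs; the gripper's body (76 mm by 85 mm) begins 54 mm behind the grasp point. The pads swing forward as they close: fully open they stand 13 mm farther back than shut.
Start: joints at [0.994, 0.276, 1.505, -0, 1.361, -0.121], TCP at [0.253, 0.516, 0.242] pointing down, gripper open.
Joint ranges: [-2.89, 2.89], [-0.75, 2.08], [0.22, 2.7], [-1.18, 4.32], [0.11, 2.71], [-2.7, 2.7]. Speed limits (rad/s): [2.57, 2.57, 3.14, 3.14, 3.14, 3.14].

## Interface

Orientations are given as a unit quaternion [w, x, y, z].
In Python, from rig import manip, eyes, job gives the robot as it stands.
- The arm moves only by the tool drive_tool, never from a script. Its argument "rows" is a list of rows, each a list of 3 entries, a list of its own where there are three numbers: the turn, a rotation vector about the world's x, y, z in rad, then the shift along the world's x, y, z in cm, then the finger opening in cm, from 0 to 8.54. A call has 1 to 8 rows; each row shifts and turns the commanded pose from where the row before left it; what a row does not reach is not made up. A row lasts 1/8 s, in which the tool goes at most 62.5 mm and 10.7 degrees, less where a joint would pass 70% of its speed; a pose out of reach is approached as far as the arm can. A call is refused whole if a number of a shift passes 6.25 or a number of a turn 0.188, either way. A call with a gripper value outside its range is refused whole. The fingers move at their own pace and stop on an object; "force" is the grip in N (left out, the last holds). Time passes only in rows, so rows that do not move let the fingers close. It gives the time, the measured TCP pose, the force, the opening and the grip force at its end, in the units of the state.
- manip.get_state(): the state, without advancing time (a new reading comes with each control period).
- eyes.get_image(name): name is "side" or "top"; returns the picture (420x560x3 uint8, red, green, blue); there is no depth.
- eyes.get_calibration(name): a dict with "camera_matrix" (3x3 intrinsics, pixels), "view" (4x4, takes a point from world to camera coordinates). Camera axes: x right, y up, looking along -z (the intrinsics and any distortion apply to the point x, -y, -z); pixel columns grow to the right and rows downward; lengths in m; the calibration is good to about 2 mm. A picture is of the moment at which its call begins. get_calibration takes no time and is no camera call.
- job.sign_off(): hands the job in; it is judged then, once.
The state is a dict: "clock": time; "qpos": joint angles; "qd": joint speeds; "effort": joint torques, N m; "position": TCP position; "ee_rot": TCP orientation; "contact_force": force on the tool from outside, world axes, zero at the start; "moment": the same for the moment, N m; "width": finger opening in m; "gripper_force": force on a finger pad.
Only numpy, scipy, OpenCV 4.12 (cv2) and the standard library are available. Lean on these libraries where they do the work, as an engineer would, in place of code of your own. Each camera call takes 0.05 s, during which the arm holds its last target. There are 200 camera calls.

## Task

First bring the saw's feed lever back to idle (green mark), before any bar goes on the saw. With the lever left at idle, take every aluminium bar out of the hooded rack - lift its near end over the yellow lip and draw it out endwise - and lay all of them flat, side by side and lengthways on the saw's black loading bed. Last, set the feed lever to 40 degrees (yellow mark), let go, and leave the other things on the bench alone.

Things in the scene. Friction and masses are not known exactly. Their poses are not given: they have to be found in the camera images.
- rack_floor (a point): (All sizes in mm.) Centre of the floor of a fixed steel stock rack (200 x 252, 56 high), on the floor's upper side, 8 above the bench. x points from its open front (towards the robot) to its back, z up. It stands left or right of the saw. The back wall's inner face is at x = +95. Between tabs at the lip and the hood (x = -65 to +20) it is open above, without partitions.
- rack_lip (a point): Middle of the top edge of the yellow lip across the rack's front, at x = -97.5 from rack_floor; 5 thick, 18 high above the rack's floor. Yellow tabs as high, 20 wide, 30 long (x = -95 to -65), stand behind it in line with the partitions. A bar's near end must be raised over it (tilt of about 0.14 rad) to be drawn out along its own length.
- rack_hood (a point): Middle of the front edge of the rack's blue hood, on its underside, 44 above the rack's floor, at x = +20 from rack_floor; the hood, 4 thick, runs from there to the back wall, so bars cannot be lifted out level. Under it 20 thick partitions at y = -116, -58, 0, 58, 116 part four lanes, 38 clear.
- bar1_mid (a point): Aluminium T-slot extrusion offcut, 30 x 30 x 180, about 0.15 kg, grey with black grooves; the point is its centre, its x axis runs along its length. Three or four such bars are present, each in its own lane of the rack at the start, lying lengthways with its rear 65 to 75 under the hood. Absent bars read None.
- bar2_mid (a point): Aluminium T-slot extrusion offcut, 30 x 30 x 180, about 0.15 kg, grey with black grooves; the point is its centre, its x axis runs along its length. Three or four such bars are present, each in its own lane of the rack at the start, lying lengthways with its rear 65 to 75 under the hood. Absent bars read None.
- bar3_mid (a point): Aluminium T-slot extrusion offcut, 30 x 30 x 180, about 0.15 kg, grey with black grooves; the point is its centre, its x axis runs along its length. Three or four such bars are present, each in its own lane of the rack at the start, lying lengthways with its rear 65 to 75 under the hood. Absent bars read None.
- bar4_mid (a point): Aluminium T-slot extrusion offcut, 30 x 30 x 180, about 0.15 kg, grey with black grooves; the point is its centre, its x axis runs along its length. Three or four such bars are present, each in its own lane of the rack at the start, lying lengthways with its rear 65 to 75 under the hood. Absent bars read None.
- bed (a point): Centre of the loading bed of the fixed green cut-off saw: flat black rubber surface 30 above the bench; x lengthways towards the saw head, y across, z up. Clear length 240, clear width 212 (room for four bars side by side), green lips 6 high at the near end and sides. The saw head (motor and blade cover up to 140 above the bench) begins at x = +120.
- lever_pivot (a point): Pivot of the feed lever, on the top (40 above the bench) of the green control box at the -y side of the bed (from the bed: x = -55, y = -162, z = +10). Axes parallel to the bed's. Painted on this top: white ticks every 10 degrees, a broad green mark at 0 (idle), a broad yellow one at 40 degrees.
- lever_knob (a point): Upright red cylindrical knob of the feed lever, 22 in diameter, 42 high (52 to 94 above the bench); the point is on its axis, 76 above the bench, 75 from the pivot horizontally. It goes round the pivot's vertical axis with the lever.
- feed_lever (a joint): Feed lever angle in rad, from 0 (idle stop, lever over the green mark, towards the bed) to 1.5 (stop), growing anticlockwise seen from above. In the pivot's frame the knob lies at 75 mm x (cos a, sin a) with a = 2.392 + angle. Yellow mark: 0.698 (40 degrees). Friction 0.12 N m holds it where it is left.
- spool: Bystander: steel wire spool standing on the bench, 70 diameter, 55 high; origin at the centre of its underside.
- jar: Bystander: amber glass jar, 64 diameter, 85 high; origin at the centre of its underside.
- screwdriver: Bystander: screwdriver lying on the bench; origin under its middle.

How it is judged:
By the outcome, as a careful person would: the job done as asked, in the order asked, and still so for the second after the job is handed in, with the robot touching nothing.
Of bar1, bar2, bar3, bar4 only 3 to 4 are there at a start; the rules pass over those that are not, and their reading is None.
At some moment in a run one of bar1, bar2, bar3, bar4 may be knocked a few centimetres aside while the robot is not near it.
Once in a run the grip may slacken for a moment while it holds something.
It also fails if it takes over 210 s, if anything falls off the work surface, if the arm or the gripper's body presses on something with over 40 N, if the wrist force passes 120 N, or if a joint passes its speed limit or range.

## Working session

There is one attempt and no reset: what is moved stays moved. The work goes in short steps, Python scripts to look and compute and a tool call to move; the robot and the scene stay as the last step left them, time stands still between calls to the robot, and variables do not carry over. Pictures are saved under pics/ and viewed, at most 14 in all, crops included, and the job is handed in when it is done.

Besides the shell and the picture viewer there is one more tool, called as name(argument=value, ...), one argument or row to a line, values as JSON. drive_tool: Moves the arm, as the interface text tells. Its arguments: {"type":"object","properties":{"rows":{"type":"array"},"force":{"type":"number"}},"required":["rows"]}

```bash
ls; mkdir -p pics; cat > h.py <<'E'
import numpy as np, cv2
from rig import manip, eyes, job
def cal(n):
    c=eyes.get_calibration(n); return np.array(c["camera_matrix"]),np.array(c["view"]),c
def grab(n,f):
    im=np.array(eyes.get_image(n)); cv2.imwrite(f"pics/{f}.png",im[:,:,::-1]); return im
def ray(n,u,v):
    K,V,_=cal(n); d=np.linalg.inv(K)@[u,v,1]; d=np.array([d[0],-d[1],-d[2]])
    R=V[:3,:3]; return -R.T@V[:3,3], R.T@d
def onz(n,u,v,z):
    o,d=ray(n,u,v); return o+d*(z-o[2])/d[2]
def proj(n,p):
    K,V,_=cal(n); q=V[:3,:3]@np.array(p)+V[:3,3]; q=K@[q[0],-q[1],-q[2]]; return q[:2]/q[2]
E
python3 - <<'E'
from h import *
for n in("top","side"):
    grab(n,n+"0"); K,V,c=cal(n); print(c); print(-V[:3,:3].T@V[:3,3])
print(manip.get_state())
E
```

```text
pics
{'camera_matrix': array([[403.86998208,   0.        , 279.39679725],
       [  0.        , 403.86998208, 210.31209097],
       [  0.        ,   0.        ,   1.        ]]), 'view': array([[ 0.09200088, -0.99574605, -0.00506455, -0.04726934],
       [ 0.97591669,  0.08915615,  0.19909242, -0.46689306],
       [-0.19779395, -0.02325926,  0.97996763, -0.98300059],
       [ 0.        ,  0.        ,  0.        ,  1.        ]])}
[ 0.26556598 -0.02830573  1.05602423]
{'camera_matrix': array([[393.63340376,   0.        , 278.87379647],
       [  0.        , 393.63340376, 206.98069965],
       [  0.        ,   0.        ,   1.        ]]), 'view': array([[ 0.99936211, -0.0248063 ,  0.0256909 , -0.45249181],
       [-0.00943693,  0.51037962,  0.85989743, -0.03857828],
       [-0.03444298, -0.85959135,  0.50981996, -1.24394543],
       [ 0.        ,  0.        ,  0.        ,  1.        ]])}
[ 0.40899392 -1.06081981  0.67898649]
{'clock': 0.1, 'qpos': array([ 9.93983641e-01,  2.76542873e-01,  1.50598907e+00, -3.06385856e-06,
        1.36069303e+00, -1.20950744e-01]), 'qd': array([ 6.10077781e-04, -1.10829499e-03, -3.22275253e-03, -1.15738681e-03,
        4.55899858e-03,  4.44440901e-06]), 'effort': array([ 3.25074587e-03, -4.17699409e+01, -2.46404761e+01, -2.35746593e-04,
        5.77471656e-03,  3.49540437e-05]), 'position': array([0.25287451, 0.5159201 , 0.24152681]), 'ee_rot': array([-2.77594567e-04,  2.25962105e-01,  9.74135751e-01, -7.67504006e-04]), 'contact_force': array([-0.72631072, -0.17035614,  0.0849204 ]), 'moment': array([-0.00493817,  0.03693588,  0.00828987]), 'gripper_force': 0.0, 'width': 0.08512511516194093}
```

View pics/top0.png

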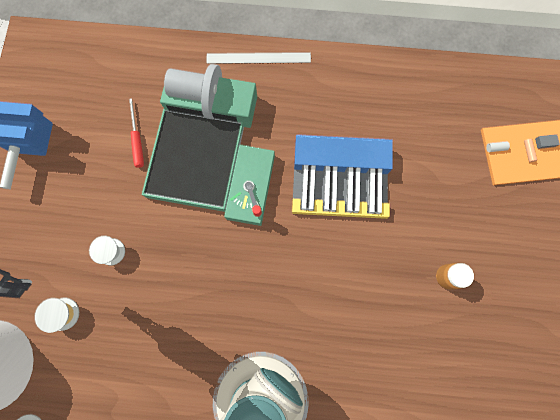

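View pics/side0.png

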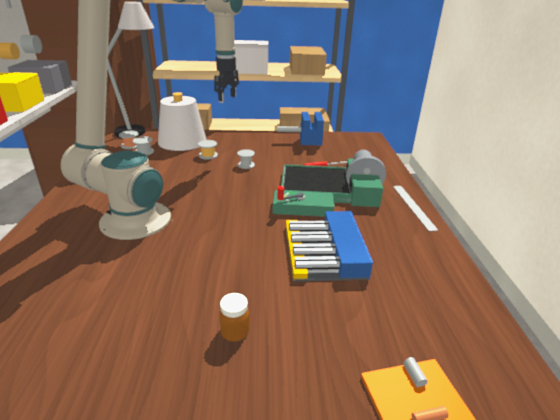

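```bash
python3 - <<'E'
import cv2
im=cv2.imread("pics/top0.png")[120:230,135:400]
cv2.imwrite("pics/c0.png",cv2.resize(im,None,fx=3,fy=3,interpolation=cv2.INTER_CUBIC))
E
```

```text
(no output)
```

View pics/c0.png

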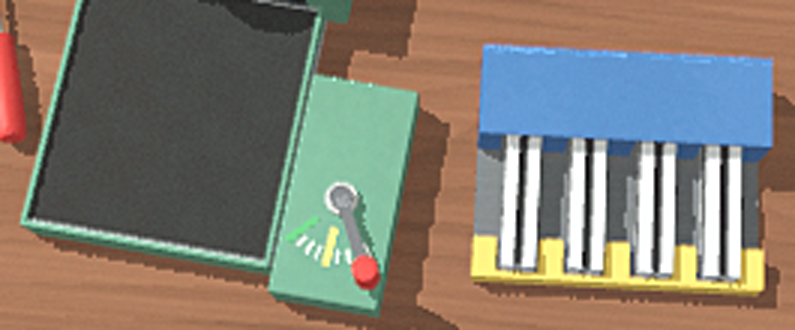

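```bash
cat > m.py <<'E'
from h import *
import sys
def mask(hsv,lo,hi,roi):
    m=cv2.inRange(hsv,lo,hi); z=np.zeros_like(m); a,b,c,d=roi; z[b:d,a:c]=m[b:d,a:c]; return z
def big(m):
    cs,_=cv2.findContours(m,cv2.RETR_EXTERNAL,cv2.CHAIN_APPROX_NONE); return max(cs,key=cv2.contourArea)
def wrect(n,c,z):
    p=np.array([onz(n,u,v,z)[:2] for u,v in c[:,0,:]],np.float32); return cv2.minAreaRect(p),p
E
python3 - <<'E'
from m import *
im=cv2.imread("pics/top0.png"); h=cv2.cvtColor(im,cv2.COLOR_BGR2HSV)
for nm,lo,hi,roi,z in [("hood",(100,100,90),(120,255,255),(285,125,400,180),.056),("yel",(22,120,120),(33,255,255),(285,180,400,225),.026),("bed",(0,0,0),(180,90,75),(140,100,245,210),.03),("knob",(0,150,100),(8,255,255),(235,190,275,225),.094)]:
    c=big(mask(h,lo,hi,roi)); r,p=wrect("top",c,z); print(nm,cv2.contourArea(c),np.round(r[0],4),np.round(r[1],4),r[2]); print(np.round(cv2.boxPoints(r),4).tolist())
def C(u,v,z): return np.round(onz("top",135+(u+.5)/3-.5,120+(v+.5)/3-.5,z)[:2],4)
print("pivot",C(342,197,.048),"knob",C(367,268,.094))
print("bedcorners near L/R, lip top",C(25,225,.036),C(270,265,.036), "box near R",C(378,312,.04),"box far R",C(417,94,.04),"farL",C(315,75,.04))
for a,b in [((503,268),(534,270)),((567,270),(603,273)),((636,275),(672,276)),((699,277),(740,279))]:
    print("bar near top",C(*a,.038),C(*b,.038))
for a,b in [((510,137),(541,137)),((572,140),(606,141)),((640,144),(675,145)),((704,147),(740,148))]:
    print("bar at hood",C(*a,.038),C(*b,.038))
print("lip near top",C(472,276,.026),C(763,290,.026), "back:",C(486,45,.056),C(772,59,.056))
E
```

```text
hood 2875.0 [ 0.631  -0.1549] [0.0937 0.2499] 2.2213294506073
[[0.5794000029563904, -0.03180000185966492], [0.5891000032424927, -0.2815999984741211], [0.682699978351593, -0.27790001034736633], [0.6729999780654907, -0.028200000524520874]]
yel 417.5 [ 0.4931 -0.1616] [0.0401 0.2524] 2.5386948585510254
[[0.4675000011920929, -0.036400001496076584], [0.47870001196861267, -0.28850001096725464], [0.5187000036239624, -0.28679999709129333], [0.5076000094413757, -0.034699998795986176]]
bed 5892.0 [0.6049 0.2387] [0.2108 0.2499] 84.95623016357422
[[0.47110000252723694, 0.14470000565052032], [0.7200999855995178, 0.12269999831914902], [0.7386000156402588, 0.3327000141143799], [0.48969998955726624, 0.3546999990940094]]
knob 59.5 [0.4543 0.0497] [0.0247 0.0189] 19.545040130615234
[[0.43950000405311584, 0.0544000007212162], [0.4458000063896179, 0.03660000115633011], [0.4690999984741211, 0.04490000009536743], [0.462799996137619, 0.06270000338554382]]
pivot [0.5273 0.0806] knob [0.458  0.0491]
bedcorners near L/R, lip top [0.4805 0.3532] [0.4647 0.1372] box near R [0.4317 0.0402] box far R [0.6287 0.0256] farL [0.6382 0.1173]
bar near top [ 0.4798 -0.0626] [ 0.4805 -0.0892]
bar near top [ 0.4831 -0.1174] [ 0.4833 -0.1482]
bar near top [ 0.4841 -0.1765] [ 0.486  -0.2072]
bar near top [ 0.4873 -0.2302] [ 0.4887 -0.2652]
bar at hood [ 0.5973 -0.0592] [ 0.5998 -0.0863]
bar at hood [ 0.5995 -0.1135] [ 0.6013 -0.1433]
bar at hood [ 0.6012 -0.1731] [ 0.6031 -0.2036]
bar at hood [ 0.6036 -0.2289] [ 0.6055 -0.2603]
lip near top [ 0.4729 -0.0368] [ 0.4834 -0.2881] back: [ 0.6734 -0.0311] [ 0.6829 -0.2805]
```

drive_tool(
  rows=[
    [[0, 0, 0], [2.3, -5.2, 0], 8.5],
    [[0, 0, 0], [2.3, -5.2, 0], 8.5],
    [[0, 0, 0], [2.3, -5.2, 0], 8.5],
    [[0, 0, 0], [2.3, -5.2, 0], 7],
    [[0, 0, 0], [2.3, -5.2, 0], 6],
    [[0, 0, 0], [2.3, -5.2, -1], 6],
    [[0, 0, 0], [2.3, -5.2, -2], 6],
    [[0, 0, 0], [2.3, -5.2, -2], 6],
  ],
)

```text
clock: 1.1
position: [0.4376, 0.0986, 0.1918]
ee_rot: [0.0, 0.226, 0.974, 0.0]
contact_force: [0.9, 0.4, 0.3]
width: 0.0599
gripper_force: 0.0
```

drive_tool(
  rows=[
    [[0, 0, 0], [2.1, -5.1, 0], 6],
    [[0, 0, 0], [0, 0, 0], 6],
    [[0, 0, 0], [0, 0, 0], 6],
  ],
  force=20,
)

```text
clock: 1.48
position: [0.4576, 0.0495, 0.192]
ee_rot: [-0.001, 0.226, 0.974, 0.0]
contact_force: [-0.5, 0.1, 0.2]
width: 0.0596
gripper_force: 0.0
```

```bash
python3 - <<'E'
from h import *
s=manip.get_state();print(s["position"],s["width"],s["ee_rot"],s["qpos"])
# refine the yaw of saw via line fits of box right edge & bed left edge
im=cv2.imread("pics/top0.png"); h=cv2.cvtColor(im,cv2.COLOR_BGR2HSV)
g=cv2.inRange(h,(60,60,60),(90,255,255)); 
pts=[]
for v in range(155,220):
    r=np.where(g[v,225:285])[0]
    if len(r): pts.append(onz("top",225+r.max()+.5,v,.04)[:2])
pts=np.array(pts,np.float32); vx=cv2.fitLine(pts,cv2.DIST_HUBER,0,.01,.01).ravel(); print("box right edge",vx,np.arctan2(vx[1],vx[0]))
pts=[];q=[]
b=cv2.inRange(h,(0,0,0),(180,90,75))
for v in range(125,190):
    r=np.where(b[v,140:245])[0]
    pts.append(onz("top",140+r.min()-.5,v,.03)[:2]); q.append(onz("top",140+r.max()+.5,v,.03)[:2])
for p in(pts,q):
    vx=cv2.fitLine(np.array(p,np.float32),cv2.DIST_HUBER,0,.01,.01).ravel(); print("bed side",vx,np.arctan2(vx[1],vx[0]))
E
```

```text
[0.45761597 0.04949572 0.19202458] 0.05963461302559553 [-6.81856698e-04  2.26444831e-01  9.74023717e-01  2.70357068e-04] [-4.42193083e-02  1.40533352e-01  1.81700842e+00  8.43239351e-04
  1.18529261e+00 -1.15848079e+00]
box right edge [ 0.996466   -0.08399706  0.5299659   0.03096072] -0.084096156
bed side [ 0.995934   -0.09008595  0.58698106  0.3457359 ] -0.09020824
bed side [ 0.9963332  -0.08555844  0.6061237   0.13452484] -0.08566316
```

drive_tool(
  rows=[
    [[0, 0, 0], [0, 0, -4], 6],
    [[0, 0, 0], [0, 0, -4], 6],
    [[0, 0, 0], [0, 0, -3.4], 6],
    [[0, 0, 0], [0, 0, 0], 5],
    [[0, 0, 0], [0, 0, 0], 1],
    [[0, 0, 0], [0, 0, 0], 1],
    [[0, 0, 0], [0, 0, 0], 1],
    [[0, 0, 0], [0, 0, 0], 1],
  ],
  force=20,
)

```text
clock: 2.48
position: [0.4598, 0.0497, 0.0799]
ee_rot: [0.002, 0.226, 0.974, 0.001]
contact_force: [1.5, 2.5, 6.5]
width: 0.0214
gripper_force: 22.8
```

```bash
python3 - <<'E'
import numpy as np
P=np.array([.5273,.0806]); a0=3.568; a1=2.392-.086
a=np.linspace(a0,a1,9); p=P+.075*np.c_[np.cos(a),np.sin(a)]
print(a0-a1,p.round(4)); print((np.diff(p,axis=0)*100).round(2).tolist())
E
```

```text
1.262 [[0.459  0.0496]
 [0.455  0.0607]
 [0.4528 0.0723]
 [0.4524 0.0841]
 [0.4539 0.0958]
 [0.4572 0.1072]
 [0.4622 0.1179]
 [0.4689 0.1276]
 [0.477  0.1362]]
[[-0.4, 1.11], [-0.22, 1.16], [-0.04, 1.18], [0.15, 1.17], [0.33, 1.13], [0.5, 1.07], [0.67, 0.98], [0.81, 0.86]]
```

drive_tool(
  rows=[
    [[0, 0, -0.158], [-0.4, 1.11, 0], 1],
    [[0, 0, -0.158], [-0.22, 1.16, 0], 1],
    [[0, 0, -0.158], [-0.04, 1.18, 0], 1],
    [[0, 0, -0.158], [0.15, 1.17, 0], 1],
    [[0, 0, -0.158], [0.33, 1.13, 0], 1],
    [[0, 0, -0.158], [0.5, 1.07, 0], 1],
    [[0, 0, -0.158], [0.67, 0.98, 0], 1],
  ],
)

```text
clock: 3.35
position: [0.4678, 0.1269, 0.0799]
ee_rot: [0.001, 0.706, 0.709, -0.0]
contact_force: [-2.2, -3.5, 10.4]
width: 0.021
gripper_force: 23.1
```

drive_tool(
  rows=[
    [[0, 0, -0.08], [0.4, 0.43, 0], 1],
    [[0, 0, -0.08], [0.4, 0.43, 0], 1],
    [[0, 0, 0], [0, 0, 0], 1],
    [[0, 0, 0], [0, 0, 0], 1],
  ],
)

```text
clock: 3.85
position: [0.4747, 0.1346, 0.0798]
ee_rot: [0.0, 0.758, 0.652, -0.002]
contact_force: [-4.6, -2.7, 11.2]
width: 0.021
gripper_force: 23.3
```

drive_tool(
  rows=[
    [[0, 0, 0], [0.2, 0.2, 0], 1],
    [[0, 0, 0], [0.1, 0.1, 0], 1],
    [[0, 0, 0], [0, 0, 0], 1],
  ],
)

```text
clock: 4.22
position: [0.4748, 0.1348, 0.0797]
ee_rot: [0.001, 0.757, 0.653, -0.006]
contact_force: [-9.9, -12.8, 18.4]
width: 0.0211
gripper_force: 24.1
```

drive_tool(
  rows=[
    [[0, 0, 0], [-0.3, -0.3, 0], 4],
    [[0, 0, 0], [0, 0, 0], 5],
    [[0, 0, 0], [0, 0, 0], 5],
    [[0, 0, 0], [0, 0, 4], 5],
    [[0, 0, 0], [0, 0, 4], 5],
    [[0, 0, 0], [0, 0, 4], 5],
  ],
)

```text
clock: 4.97
position: [0.4761, 0.1361, 0.1993]
ee_rot: [-0.0, 0.758, 0.652, -0.0]
contact_force: [1.0, -0.5, -0.4]
width: 0.0496
gripper_force: 0.0
```

drive_tool(
  rows=[
    [[0, 0, -0.173], [0.85, -2.6, 0], 5],
    [[0, 0, -0.173], [0.85, -2.6, 0], 5],
    [[0, 0, -0.173], [0.85, -2.6, 0], 5],
    [[0, 0, -0.173], [0.85, -2.6, 0], 5],
    [[0, 0, -0.173], [0.85, -2.6, 0], 5],
    [[0, 0, -0.173], [0.85, -2.6, 0], 5],
    [[0, 0, -0.173], [0.85, -2.6, 0], 5],
    [[0, 0, -0.173], [0.85, -2.6, 0], 5],
  ],
)

```text
clock: 5.98
position: [0.5445, -0.0728, 0.198]
ee_rot: [-0.0, 1.0, 0.015, -0.0]
contact_force: [0.5, -0.5, 0.3]
width: 0.05
gripper_force: 0.0
```

```bash
python3 - <<'E'
from h import *
s=manip.get_state();print(s["position"],s["width"],s["ee_rot"],s["qpos"])
a=grab("top","top1")[80:230,100:400,::-1]; b=grab("side","side1")[150:290,260:400,::-1]
a=cv2.resize(a,None,fx=2.6,fy=2.6,interpolation=cv2.INTER_CUBIC)
cv2.imwrite("pics/c1.png",a)
E
```

```text
[ 0.5444588  -0.07278037  0.1980204 ] 0.050048663108114004 [-7.07857630e-05  9.99885460e-01  1.51342076e-02 -1.29168115e-04] [-2.59610646e-01  2.66392797e-01  1.63222050e+00  6.98900319e-05
  1.24326642e+00  1.28089362e+00]
```

View pics/c1.png

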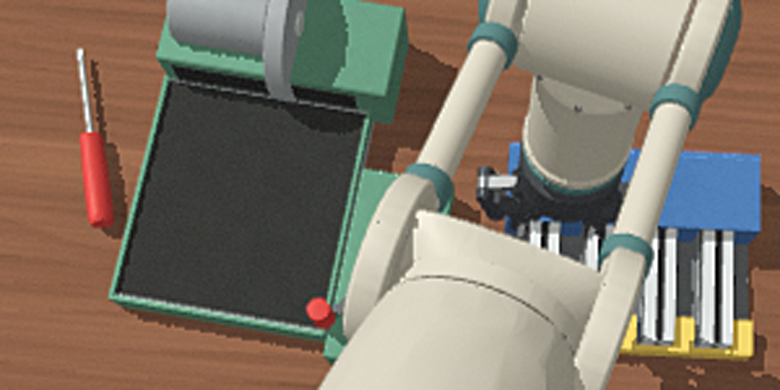

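drive_tool(
  rows=[
    [[0, 0, 0.011], [0, -0.05, -5], 4.7],
    [[0, 0, 0], [0, 0, -5], 4.7],
    [[0, 0, 0], [0, 0, -4], 4.7],
    [[0, 0, 0], [0, 0, -2], 4.7],
    [[0, 0, 0], [0, 0, -1.2], 4.7],
    [[0, 0, 0], [0, 0, 0], 2.5],
    [[0, 0, 0], [0, 0, 0], 2.5],
    [[0, 0, 0], [0, 0, 0], 2.5],
  ],
  force=60,
)

```text
clock: 7.08
position: [0.5444, -0.0726, 0.0271]
ee_rot: [0.0, 1.0, 0.024, 0.001]
contact_force: [0.2, -0.2, -2.4]
width: 0.0289
gripper_force: 61.8
```

drive_tool(
  rows=[
    [[0, 0, 0], [0, 0, 0], 2.5],
    [[0, 0, 0], [0, 0, 0], 2.5],
  ],
)

```text
clock: 7.32
position: [0.5441, -0.0727, 0.0266]
ee_rot: [0.0, 1.0, 0.023, 0.0]
contact_force: [-0.2, 0.3, -1.7]
width: 0.0289
gripper_force: 61.8
```

```bash
python3 - <<'E'
import numpy as np
th=np.linspace(0,.15,7)
# tcp rel. rear-bottom corner of bar (rear x=+90): grip x=-30 -> -120, z .026-.008
x,z=-.120,.018
X=x*np.cos(th)+z*np.sin(th); Z=-x*np.sin(th)+z*np.cos(th)
print((np.diff(X)*100).round(2),(np.diff(Z)*100).round(2))
E
```

```text
[0.05 0.06 0.06 0.07 0.08 0.09] [0.3  0.3  0.3  0.29 0.29 0.29]
```

drive_tool(
  rows=[
    [[-0.001, 0.024, 0], [0.06, 0, 0.3], 2.5],
    [[-0.001, 0.024, 0], [0.06, 0, 0.3], 2.5],
    [[-0.001, 0.024, 0], [0.06, 0, 0.3], 2.5],
    [[-0.001, 0.024, 0], [0.07, 0, 0.3], 2.5],
    [[-0.001, 0.024, 0], [0.08, 0, 0.3], 2.5],
    [[-0.001, 0.024, 0], [0.08, 0, 0.3], 2.5],
    [[0, 0, 0], [0, 0, 0], 2.5],
    [[0, 0, 0], [0, 0, 0], 2.5],
  ],
)

```text
clock: 8.32
position: [0.5478, -0.0725, 0.0442]
ee_rot: [0.001, 0.997, 0.023, -0.072]
contact_force: [0.0, 0.7, -2.4]
width: 0.029
gripper_force: 62.0
```

drive_tool(
  rows=[
    [[0, 0, 0], [-1.2, -0.05, 0.17], 2.5],
    [[0, 0, 0], [-1.2, -0.05, 0.17], 2.5],
    [[0, 0, 0], [-1.2, -0.05, 0.17], 2.5],
    [[0, 0, 0], [-1.2, -0.05, 0.17], 2.5],
    [[0, 0, 0], [-1.2, -0.05, 0.17], 2.5],
    [[0, 0, 0], [-1.2, -0.05, 0.17], 2.5],
    [[0, 0, 0], [-1.2, -0.05, 0.17], 2.5],
    [[0, 0, 0], [-1.2, -0.05, 0.17], 2.5],
  ],
)

```text
clock: 9.32
position: [0.4513, -0.0766, 0.0581]
ee_rot: [0.001, 0.997, 0.023, -0.072]
contact_force: [-0.1, -1.5, -2.9]
width: 0.0289
gripper_force: 62.0
```

drive_tool(
  rows=[
    [[0, 0, 0], [-2.3, -0.09, 0.34], 2.5],
    [[0, 0, 0], [-2.3, -0.09, 0.34], 2.5],
    [[0, 0, 0], [-2.3, -0.09, 0.34], 2.5],
    [[0, 0, 0], [-2.3, -0.09, 0.34], 2.5],
    [[0.001, -0.036, -0.031], [0, 0, 3.5], 2.5],
    [[0.001, -0.036, -0.031], [0, 0, 3.5], 2.5],
    [[0.001, -0.036, -0.031], [0, 0, 3.5], 2.5],
    [[0.001, -0.036, -0.031], [0, 0, 3.5], 2.5],
  ],
)

```text
clock: 10.32
position: [0.3593, -0.08, 0.2126]
ee_rot: [-0.003, 0.999, -0.039, 0.001]
contact_force: [0.2, -0.3, -1.5]
width: 0.0287
gripper_force: 61.9
```

drive_tool(
  rows=[
    [[0, 0, -0.008], [2.94, 4.92, 0], 2.5],
    [[0, 0, 0], [2.94, 4.92, 0], 2.5],
    [[0, 0, 0], [2.94, 4.92, 0], 2.5],
    [[0, 0, 0], [2.94, 4.92, 0], 2.5],
    [[0, 0, 0], [2.94, 4.92, 0], 2.5],
    [[0, 0, 0], [2.94, 4.92, 0], 2.5],
    [[0, 0, 0], [2.94, 4.92, 0], 2.5],
    [[0, 0, 0], [2.94, 4.92, 0], 2.5],
  ],
)

```text
clock: 11.32
position: [0.5956, 0.3147, 0.2111]
ee_rot: [-0.003, 0.999, -0.042, -0.0]
contact_force: [-0.2, -1.2, -1.9]
width: 0.0289
gripper_force: 62.0
```

drive_tool(
  rows=[
    [[0, 0, 0], [0, 0, -4], 2.5],
    [[0, 0, 0], [0, 0, -4], 2.5],
    [[0, 0, 0], [0, 0, 0], 2.5],
  ],
)

```text
clock: 11.7
position: [0.5921, 0.3121, 0.1274]
ee_rot: [-0.001, 0.999, -0.042, -0.005]
contact_force: [-0.6, -0.8, -2.3]
width: 0.0287
gripper_force: 61.8
```

```bash
python3 - <<'E'
from h import *
s=manip.get_state();print(s["position"],s["width"],s["ee_rot"],s["qpos"])
a=grab("top","top2")[60:230,120:400,::-1]; b=grab("side","side2")[130:290,260:400,::-1]
a=cv2.resize(a,(560,340),interpolation=cv2.INTER_CUBIC); b=cv2.resize(b,(240,274),interpolation=cv2.INTER_CUBIC)
b=cv2.copyMakeBorder(b,0,66,0,0,cv2.BORDER_CONSTANT)
cv2.imwrite("pics/c2.png",np.hstack([a,b]))
E
```

```text
[0.59206287 0.31214928 0.12738934] 0.028737872570552932 [-0.00133991  0.99909315 -0.0423122  -0.00455657] [0.37803809 0.49356192 1.45232227 0.00660754 1.20294206 2.03108657]
```

View pics/c2.png

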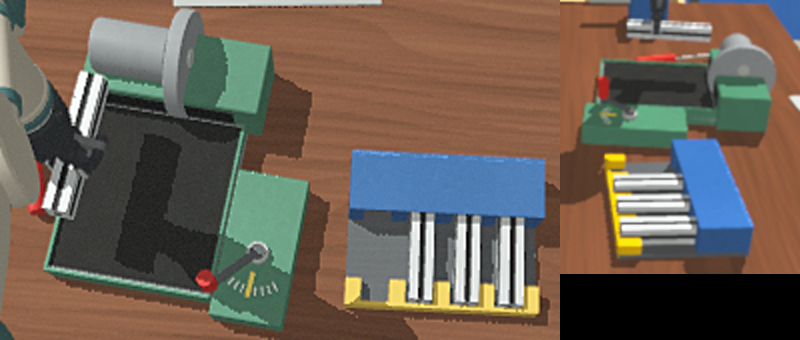

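drive_tool(
  rows=[
    [[0, 0, 0], [0.2, 0.15, -2], 2.5],
    [[0, 0, 0], [0, 0, -2], 2.5],
    [[0, 0, 0], [0, 0, -2], 2.5],
    [[0, 0, 0], [0, 0, -0.8], 2.5],
    [[0, 0, 0], [0, 0, 0], 2.5],
  ],
)

```text
clock: 12.42
position: [0.598, 0.315, 0.0647]
ee_rot: [-0.004, 0.999, -0.043, 0.001]
contact_force: [-0.7, 0.2, -0.7]
width: 0.0286
gripper_force: 62.0
```

drive_tool(
  rows=[
    [[0, 0, 0], [-0.2, -0.1, -0.7], 2.5],
    [[0, 0, 0], [0, 0, -0.5], 2.5],
    [[0, 0, 0], [0, 0, -0.2], 2.5],
    [[0, 0, 0], [0, 0, 0], 2.5],
  ],
)

```text
clock: 12.92
position: [0.5953, 0.3139, 0.0493]
ee_rot: [-0.003, 0.999, -0.042, -0.0]
contact_force: [0.2, -0.3, -2.6]
width: 0.0288
gripper_force: 62.0
```

drive_tool(
  rows=[
    [[0, 0, 0], [0, 0, -0.15], 2.5],
    [[0, 0, 0], [0, 0, 0], 2.9],
    [[0, 0, 0], [0, 0, 0], 3.5],
    [[0, 0, 0], [0, 0, 0], 3.5],
    [[0, 0, 0], [0, 0, 0], 3.5],
    [[0, 0, 0], [0, 0, 3], 3.5],
    [[0, 0, 0], [0, 0, 6], 4],
    [[0, 0, 0], [0, 0, 6], 4.7],
  ],
)

```text
clock: 13.92
position: [0.5951, 0.3138, 0.1993]
ee_rot: [-0.003, 0.999, -0.042, -0.0]
contact_force: [0.2, 0.5, -1.1]
width: 0.0473
gripper_force: 0.0
```

drive_tool(
  rows=[
    [[0, 0, 0.0157], [-0.6, -5.56, 0], 4.7],
    [[0, 0, 0.0157], [-0.6, -5.56, 0], 4.7],
    [[0, 0, 0.0157], [-0.6, -5.56, 0], 4.7],
    [[0, 0, 0.0157], [-0.6, -5.56, 0], 4.7],
    [[0, 0, 0.0157], [-0.6, -5.56, 0], 4.7],
    [[0, 0, 0.0157], [-0.6, -5.56, 0], 4.7],
    [[0, 0, 0.0157], [-0.6, -5.56, 0], 4.7],
    [[0, 0, 0.0157], [-0.6, -5.56, 0], 4.7],
  ],
)

```text
clock: 14.92
position: [0.547, -0.1327, 0.1984]
ee_rot: [-0.003, 1.0, 0.021, 0.0]
contact_force: [1.4, 0.4, 0.1]
width: 0.0471
gripper_force: 0.0
```

drive_tool(
  rows=[
    [[0, 0, 0], [0, 0, -4], 4.7],
    [[0, 0, 0], [0, 0, -4], 4.7],
    [[0, 0, 0], [0, 0, 0], 4.7],
    [[0, 0, 0], [0, 0, 0], 4.7],
  ],
)

```text
clock: 15.42
position: [0.5483, -0.1311, 0.1193]
ee_rot: [-0.003, 1.0, 0.02, 0.001]
contact_force: [-0.5, 0.2, 0.5]
width: 0.047
gripper_force: 0.0
```

```bash
python3 - <<'E'
from h import *
s=manip.get_state();print(s["position"],s["width"],s["ee_rot"],s["qpos"])
a=grab("top","top3")[60:230,120:400,::-1]; b=grab("side","side3")[130:290,260:400,::-1]
a=cv2.resize(a,(560,340),interpolation=cv2.INTER_CUBIC); b=cv2.resize(b,(240,274),interpolation=cv2.INTER_CUBIC)
b=cv2.copyMakeBorder(b,0,66,0,0,cv2.BORDER_CONSTANT)
cv2.imwrite("pics/c3.png",np.hstack([a,b]))
E
```

```text
[ 0.54834629 -0.13107274  0.11934414] 0.047041051265282324 [-3.01735507e-03  9.99785476e-01  2.04759908e-02  7.94374670e-04] [-0.36195071  0.35455758  1.71507491  0.00704787  1.07274862  1.16452128]
```

View pics/c3.png

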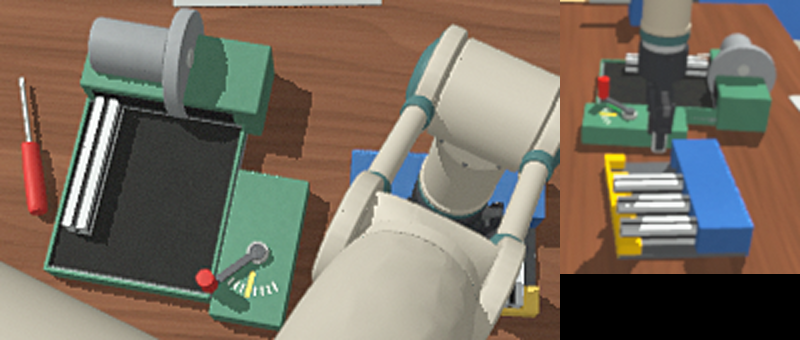

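drive_tool(
  rows=[
    [[0, 0, 0], [-0.1, 0, -4], 4.7],
    [[0, 0, 0], [0, 0, -2.5], 4.7],
    [[0, 0, 0], [0, 0, -1.8], 4.7],
    [[0, 0, 0], [0, 0, -1], 4.7],
    [[0, 0, 0], [0, 0, 0], 2.5],
    [[0, 0, 0], [0, 0, 0], 2.5],
    [[0, 0, 0], [0, 0, 0], 2.5],
    [[0, 0, 0], [0, 0, 0], 2.5],
  ],
)

```text
clock: 16.52
position: [0.5467, -0.131, 0.0257]
ee_rot: [-0.003, 1.0, 0.02, 0.0]
contact_force: [-1.3, 0.8, 3.4]
width: 0.029
gripper_force: 61.1
```

drive_tool(
  rows=[
    [[-0.001, 0.024, 0], [0.06, 0, 0.3], 2.5],
    [[-0.001, 0.024, 0], [0.06, 0, 0.3], 2.5],
    [[-0.001, 0.024, 0], [0.06, 0, 0.3], 2.5],
    [[-0.001, 0.024, 0], [0.07, 0, 0.3], 2.5],
    [[-0.001, 0.024, 0], [0.08, 0, 0.3], 2.5],
    [[-0.001, 0.024, 0], [0.08, 0, 0.3], 2.5],
    [[0, 0, 0], [0, 0, 0.05], 2.5],
    [[0, 0, 0], [0, 0, 0], 2.5],
  ],
)

```text
clock: 17.52
position: [0.5502, -0.1308, 0.0434]
ee_rot: [-0.002, 0.997, 0.02, -0.072]
contact_force: [-0.3, 0.1, -1.7]
width: 0.029
gripper_force: 60.8
```

drive_tool(
  rows=[
    [[0, 0, 0], [-1.2, -0.05, 0.17], 2.5],
    [[0, 0, 0], [-1.2, -0.05, 0.17], 2.5],
    [[0, 0, 0], [-1.2, -0.05, 0.17], 2.5],
    [[0, 0, 0], [-1.2, -0.05, 0.17], 2.5],
    [[0, 0, 0], [-1.2, -0.05, 0.17], 2.5],
    [[0, 0, 0], [-1.2, -0.05, 0.17], 2.5],
    [[0, 0, 0], [-1.2, -0.05, 0.17], 2.5],
    [[0, 0, 0], [-1.2, -0.05, 0.17], 2.5],
  ],
)

```text
clock: 18.52
position: [0.4537, -0.1349, 0.0573]
ee_rot: [-0.002, 0.997, 0.02, -0.072]
contact_force: [-0.6, 0.7, -1.4]
width: 0.0293
gripper_force: 60.8
```

drive_tool(
  rows=[
    [[0, 0, 0], [-2.3, -0.09, 0.34], 2.5],
    [[0, 0, 0], [-2.3, -0.09, 0.34], 2.5],
    [[0, 0, 0], [-2.3, -0.09, 0.34], 2.5],
    [[0, 0, 0], [-2.3, -0.09, 0.34], 2.5],
    [[0.001, -0.036, -0.031], [0, 0, 3.5], 2.5],
    [[0.001, -0.036, -0.031], [0, 0, 3.5], 2.5],
    [[0.001, -0.036, -0.031], [0, 0, 3.5], 2.5],
    [[0.001, -0.036, -0.031], [0, 0, 3.5], 2.5],
  ],
)

```text
clock: 19.52
position: [0.3617, -0.1383, 0.2119]
ee_rot: [-0.007, 0.999, -0.042, 0.001]
contact_force: [-0.3, -0.2, -1.4]
width: 0.0287
gripper_force: 60.8
```

drive_tool(
  rows=[
    [[-0.014, 0, 0], [2.85, 5.04, 0], 2.5],
    [[0, 0, 0], [2.85, 5.04, 0], 2.5],
    [[0, 0, 0], [2.85, 5.04, 0], 2.5],
    [[0, 0, 0], [2.85, 5.04, 0], 2.5],
    [[0, 0, 0], [2.85, 5.04, 0], 2.5],
    [[0, 0, 0], [2.85, 5.04, 0], 2.5],
    [[0, 0, 0], [2.85, 5.04, 0], 2.5],
    [[0, 0, 0], [2.85, 5.04, 0], 2.5],
  ],
)

```text
clock: 20.52
position: [0.5907, 0.2661, 0.2105]
ee_rot: [0.0, 0.999, -0.041, 0.0]
contact_force: [0.8, -1.0, -1.5]
width: 0.0289
gripper_force: 60.7
```

drive_tool(
  rows=[
    [[0, 0, 0], [0, 0, -3.5], 2.5],
    [[0, 0, 0], [0, 0, -3.5], 2.5],
    [[0, 0, 0], [0, 0, -3.5], 2.5],
    [[0, 0, 0], [0, 0, -1.5], 2.5],
    [[0, 0, 0], [0, 0, 0], 2.5],
    [[0, 0, 0], [0, 0, 0], 2.5],
    [[0, 0, 0], [0, 0, 0], 2.5],
  ],
)

```text
clock: 21.4
position: [0.5914, 0.265, 0.0924]
ee_rot: [-0.0, 0.999, -0.042, 0.002]
contact_force: [-0.2, 0.6, -1.5]
width: 0.029
gripper_force: 60.7
```

```bash
python3 - <<'E'
from h import *
s=manip.get_state();print(s["position"],s["width"],s["ee_rot"],s["qpos"])
a=grab("top","top4")[60:230,120:400,::-1]; b=grab("side","side4")[130:290,260:400,::-1]
a=cv2.resize(a,(560,340),interpolation=cv2.INTER_CUBIC); b=cv2.resize(b,(240,274),interpolation=cv2.INTER_CUBIC)
b=cv2.copyMakeBorder(b,0,66,0,0,cv2.BORDER_CONSTANT)
cv2.imwrite("pics/c4.png",np.hstack([a,b]))
E
```

```text
[0.59144921 0.26497572 0.09243989] 0.02899422887622807 [-4.40719004e-04  9.99134237e-01 -4.15643476e-02  1.72818136e-03] [ 3.14116486e-01  4.90046641e-01  1.55619673e+00 -4.25234545e-04
  1.09180235e+00  1.96826091e+00]
```

View pics/c4.png

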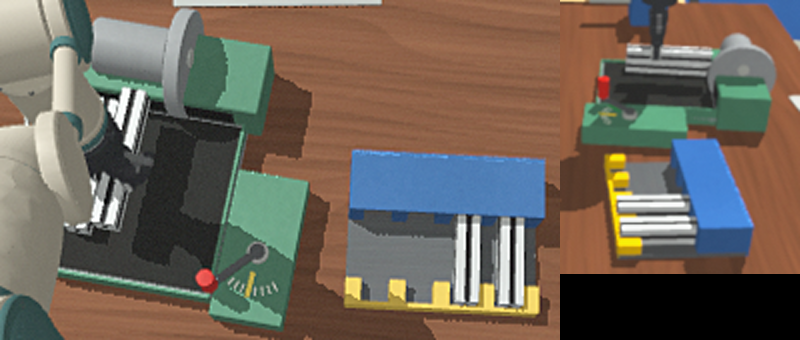

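drive_tool(
  rows=[
    [[0, 0, 0], [-0.1, 0, -2], 2.5],
    [[0, 0, 0], [0, 0, -1.3], 2.5],
    [[0, 0, 0], [0, 0, -0.7], 2.5],
    [[0, 0, 0], [0, 0, -0.3], 2.5],
    [[0, 0, 0], [0, 0, 0], 2.5],
    [[0, 0, 0], [0, 0, 0], 2.5],
  ],
)

```text
clock: 22.25
position: [0.5898, 0.2648, 0.0481]
ee_rot: [-0.0, 0.999, -0.042, 0.001]
contact_force: [-0.7, 0.5, -1.2]
width: 0.0293
gripper_force: 60.7
```

drive_tool(
  rows=[
    [[0, 0, 0], [0, 0, -0.1], 2.5],
    [[0, 0, 0], [0, 0, 0], 2.9],
    [[0, 0, 0], [0, 0, 0], 3.5],
    [[0, 0, 0], [0, 0, 0], 3.5],
    [[0, 0, 0], [0, 0, 0], 3.5],
    [[0, 0, 0], [0, 0, 3], 3.5],
    [[0, 0, 0], [0, 0, 6], 4],
    [[0, 0, 0], [0, 0, 6], 4.7],
  ],
)

```text
clock: 23.25
position: [0.5891, 0.2646, 0.1977]
ee_rot: [0.0, 0.999, -0.041, -0.0]
contact_force: [1.5, 0.2, 0.7]
width: 0.0474
gripper_force: 0.0
```

drive_tool(
  rows=[
    [[0, 0, 0.0157], [-0.5, -5.67, 0], 4.7],
    [[0, 0, 0.0157], [-0.5, -5.67, 0], 4.7],
    [[0, 0, 0.0157], [-0.5, -5.67, 0], 4.7],
    [[0, 0, 0.0157], [-0.5, -5.67, 0], 4.7],
    [[0, 0, 0.0157], [-0.5, -5.67, 0], 4.7],
    [[0, 0, 0.0157], [-0.5, -5.67, 0], 4.7],
    [[0, 0, 0.0157], [-0.5, -5.67, 0], 4.7],
    [[0, 0, 0.0157], [-0.5, -5.67, 0], 4.7],
  ],
)

```text
clock: 24.25
position: [0.5491, -0.1907, 0.1967]
ee_rot: [0.0, 1.0, 0.022, 0.0]
contact_force: [0.8, 0.3, -0.4]
width: 0.0471
gripper_force: 0.0
```

drive_tool(
  rows=[
    [[0, 0, 0], [0, 0, -4], 4.7],
    [[0, 0, 0], [0, 0, -4], 4.7],
    [[0, 0, 0], [0, 0, 0], 4.7],
    [[0, 0, 0], [0, 0, 0], 4.7],
  ],
)

```text
clock: 24.75
position: [0.5504, -0.1891, 0.1179]
ee_rot: [0.001, 1.0, 0.021, 0.001]
contact_force: [0.0, 0.4, -0.4]
width: 0.0469
gripper_force: 0.0
```

```bash
python3 - <<'E'
from h import *
s=manip.get_state();print(s["position"],s["width"],s["ee_rot"],s["qpos"])
a=grab("top","top5")[60:230,120:400,::-1]; b=grab("side","side5")[130:290,260:400,::-1]
a=cv2.resize(a,(560,340),interpolation=cv2.INTER_CUBIC); b=cv2.resize(b,(240,274),interpolation=cv2.INTER_CUBIC)
b=cv2.copyMakeBorder(b,0,66,0,0,cv2.BORDER_CONSTANT)
cv2.imwrite("pics/c5.png",np.hstack([a,b]))
E
```

```text
[ 0.55036151 -0.18914592  0.11786926] 0.04694067308340939 [5.16512379e-04 9.99770023e-01 2.14098748e-02 1.11868138e-03] [-4.50626491e-01  3.79092764e-01  1.67864724e+00  1.10215284e-04
  1.08139024e+00  1.07729509e+00]
```

View pics/c5.png

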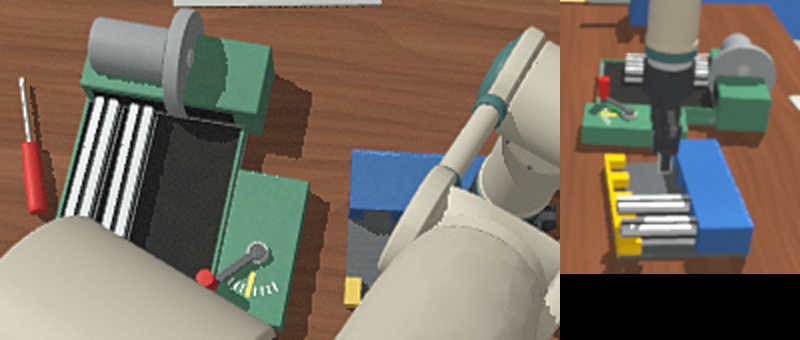

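drive_tool(
  rows=[
    [[0, 0, 0], [-0.1, 0, -4], 4.7],
    [[0, 0, 0], [0, 0, -2.5], 4.7],
    [[0, 0, 0], [0, 0, -1.7], 4.7],
    [[0, 0, 0], [0, 0, -1], 4.7],
    [[0, 0, 0], [0, 0, 0], 2.5],
    [[0, 0, 0], [0, 0, 0], 2.5],
    [[0, 0, 0], [0, 0, 0], 2.5],
    [[0, 0, 0], [0, 0, 0], 2.5],
  ],
)

```text
clock: 25.85
position: [0.5488, -0.189, 0.0254]
ee_rot: [0.0, 1.0, 0.021, 0.001]
contact_force: [0.3, -0.6, 2.1]
width: 0.0288
gripper_force: 61.4
```

drive_tool(
  rows=[
    [[-0.001, 0.024, 0], [0.06, 0, 0.3], 2.5],
    [[-0.001, 0.024, 0], [0.06, 0, 0.3], 2.5],
    [[-0.001, 0.024, 0], [0.06, 0, 0.3], 2.5],
    [[-0.001, 0.024, 0], [0.07, 0, 0.3], 2.5],
    [[-0.001, 0.024, 0], [0.08, 0, 0.3], 2.5],
    [[-0.001, 0.024, 0], [0.08, 0, 0.3], 2.5],
    [[0, 0, 0], [0, 0, 0.05], 2.5],
    [[0, 0, 0], [0, 0, 0], 2.5],
  ],
)

```text
clock: 26.85
position: [0.5524, -0.1888, 0.0431]
ee_rot: [0.001, 0.997, 0.021, -0.072]
contact_force: [-0.2, 0.3, -0.8]
width: 0.029
gripper_force: 61.1
```

drive_tool(
  rows=[
    [[0, 0, 0], [-1.2, -0.05, 0.17], 2.5],
    [[0, 0, 0], [-1.2, -0.05, 0.17], 2.5],
    [[0, 0, 0], [-1.2, -0.05, 0.17], 2.5],
    [[0, 0, 0], [-1.2, -0.05, 0.17], 2.5],
    [[0, 0, 0], [-1.2, -0.05, 0.17], 2.5],
    [[0, 0, 0], [-1.2, -0.05, 0.17], 2.5],
    [[0, 0, 0], [-1.2, -0.05, 0.17], 2.5],
    [[0, 0, 0], [-1.2, -0.05, 0.17], 2.5],
  ],
)

```text
clock: 27.85
position: [0.4557, -0.1929, 0.0569]
ee_rot: [0.002, 0.997, 0.021, -0.072]
contact_force: [-0.4, 0.3, -1.5]
width: 0.0288
gripper_force: 61.1
```

drive_tool(
  rows=[
    [[0, 0, 0], [-2.3, -0.09, 0.34], 2.5],
    [[0, 0, 0], [-2.3, -0.09, 0.34], 2.5],
    [[0, 0, 0], [-2.3, -0.09, 0.34], 2.5],
    [[0, 0, 0], [-2.3, -0.09, 0.34], 2.5],
    [[0.001, -0.036, -0.031], [0, 0, 3.5], 2.5],
    [[0.001, -0.036, -0.031], [0, 0, 3.5], 2.5],
    [[0.001, -0.036, -0.031], [0, 0, 3.5], 2.5],
    [[0.001, -0.036, -0.031], [0, 0, 3.5], 2.5],
  ],
)

```text
clock: 28.85
position: [0.3639, -0.1962, 0.2116]
ee_rot: [-0.003, 0.999, -0.041, 0.001]
contact_force: [0.0, -0.3, -1.5]
width: 0.0286
gripper_force: 61.0
```

drive_tool(
  rows=[
    [[-0.007, 0, 0], [2.78, 5.15, 0], 2.5],
    [[0, 0, 0], [2.78, 5.15, 0], 2.5],
    [[0, 0, 0], [2.78, 5.15, 0], 2.5],
    [[0, 0, 0], [2.78, 5.15, 0], 2.5],
    [[0, 0, 0], [2.78, 5.15, 0], 2.5],
    [[0, 0, 0], [2.78, 5.15, 0], 2.5],
    [[0, 0, 0], [2.78, 5.15, 0], 2.5],
    [[0, 0, 0], [2.78, 5.15, 0], 2.5],
  ],
)

```text
clock: 29.85
position: [0.5872, 0.217, 0.2103]
ee_rot: [0.0, 0.999, -0.04, 0.0]
contact_force: [0.8, -1.6, -1.6]
width: 0.029
gripper_force: 61.0
```

drive_tool(
  rows=[
    [[0, 0, 0], [0, 0, -3.5], 2.5],
    [[0, 0, 0], [0, 0, -3.5], 2.5],
    [[0, 0, 0], [0, 0, -3.5], 2.5],
    [[0, 0, 0], [0, 0, -1.5], 2.5],
    [[0, 0, 0], [0, 0, 0], 2.5],
    [[0, 0, 0], [0, 0, 0], 2.5],
    [[0, 0, 0], [0, 0, 0], 2.5],
  ],
)

```text
clock: 30.72
position: [0.5879, 0.2157, 0.0921]
ee_rot: [-0.0, 0.999, -0.041, 0.002]
contact_force: [0.7, 1.1, -1.6]
width: 0.0284
gripper_force: 61.0
```

```bash
python3 - <<'E'
from h import *
s=manip.get_state();print(s["position"],s["width"],s["ee_rot"],s["qpos"])
a=grab("top","top6")[60:230,120:400,::-1]; b=grab("side","side6")[130:290,260:400,::-1]
a=cv2.resize(a,(560,340),interpolation=cv2.INTER_CUBIC); b=cv2.resize(b,(240,274),interpolation=cv2.INTER_CUBIC)
b=cv2.copyMakeBorder(b,0,66,0,0,cv2.BORDER_CONSTANT)
cv2.imwrite("pics/c6.png",np.hstack([a,b]))
E
```

```text
[0.58794112 0.21574072 0.09205579] 0.0284093826453545 [-2.81133633e-04  9.99174921e-01 -4.05705197e-02  1.85229826e-03] [ 2.40923634e-01  4.61840766e-01  1.60920020e+00 -5.58434281e-04
  1.06683678e+00  1.89315218e+00]
```

View pics/c6.png

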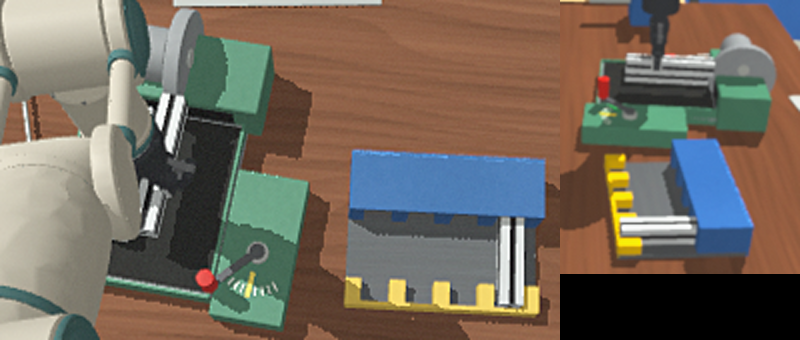

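drive_tool(
  rows=[
    [[0, 0, 0], [-0.1, 0, -2], 2.5],
    [[0, 0, 0], [0, 0, -1.3], 2.5],
    [[0, 0, 0], [0, 0, -0.7], 2.5],
    [[0, 0, 0], [0, 0, -0.3], 2.5],
    [[0, 0, 0], [0, 0, 0], 2.5],
    [[0, 0, 0], [0, 0, 0], 2.5],
  ],
)

```text
clock: 31.58
position: [0.5863, 0.2156, 0.0478]
ee_rot: [0.0, 0.999, -0.041, 0.001]
contact_force: [0.6, -0.8, -1.5]
width: 0.0286
gripper_force: 61.2
```

drive_tool(
  rows=[
    [[0, 0, 0], [0, 0, -0.1], 2.5],
    [[0, 0, 0], [0, 0, 0], 2.9],
    [[0, 0, 0], [0, 0, 0], 3.5],
    [[0, 0, 0], [0, 0, 0], 3.5],
    [[0, 0, 0], [0, 0, 0], 3.5],
    [[0, 0, 0], [0, 0, 3], 3.5],
    [[0, 0, 0], [0, 0, 6], 4],
    [[0, 0, 0], [0, 0, 6], 4.7],
  ],
)

```text
clock: 32.58
position: [0.5856, 0.2154, 0.1974]
ee_rot: [0.0, 0.999, -0.041, -0.0]
contact_force: [-0.0, 0.5, -0.2]
width: 0.0467
gripper_force: 0.0
```

drive_tool(
  rows=[
    [[0, 0, 0.0155], [-0.42, -5.78, 0], 4.7],
    [[0, 0, 0.0155], [-0.42, -5.78, 0], 4.7],
    [[0, 0, 0.0155], [-0.42, -5.78, 0], 4.7],
    [[0, 0, 0.0155], [-0.42, -5.78, 0], 4.7],
    [[0, 0, 0.0155], [-0.42, -5.78, 0], 4.7],
    [[0, 0, 0.0155], [-0.42, -5.78, 0], 4.7],
    [[0, 0, 0.0155], [-0.42, -5.78, 0], 4.7],
    [[0, 0, 0.0155], [-0.42, -5.78, 0], 4.7],
  ],
)

```text
clock: 33.58
position: [0.552, -0.2487, 0.1964]
ee_rot: [0.0, 1.0, 0.022, 0.001]
contact_force: [0.6, -0.0, -0.3]
width: 0.0468
gripper_force: 0.0
```

drive_tool(
  rows=[
    [[0, 0, 0], [0, 0, -4], 4.7],
    [[0, 0, 0], [0, 0, -4], 4.7],
    [[0, 0, 0], [0, 0, 0], 4.7],
    [[0, 0, 0], [0, 0, 0], 4.7],
  ],
)

```text
clock: 34.08
position: [0.5532, -0.2472, 0.1176]
ee_rot: [0.001, 1.0, 0.022, 0.001]
contact_force: [-0.3, 0.1, 0.1]
width: 0.0469
gripper_force: 0.0
```

```bash
python3 - <<'E'
from h import *
s=manip.get_state();print(s["position"],s["width"],s["ee_rot"],s["qpos"])
a=grab("top","top7")[60:230,120:400,::-1]; b=grab("side","side7")[130:290,260:400,::-1]
a=cv2.resize(a,(560,340),interpolation=cv2.INTER_CUBIC); b=cv2.resize(b,(240,274),interpolation=cv2.INTER_CUBIC)
b=cv2.copyMakeBorder(b,0,66,0,0,cv2.BORDER_CONSTANT)
cv2.imwrite("pics/c7.png",np.hstack([a,b]))
E
```

```text
[ 0.55321478 -0.24721103  0.11761763] 0.0469176111830717 [6.51381955e-04 9.99766163e-01 2.15814428e-02 1.19827402e-03] [-5.35121190e-01  4.11243077e-01  1.62473802e+00  1.79567346e-04
  1.10288852e+00  9.92428090e-01]
```

View pics/c7.png

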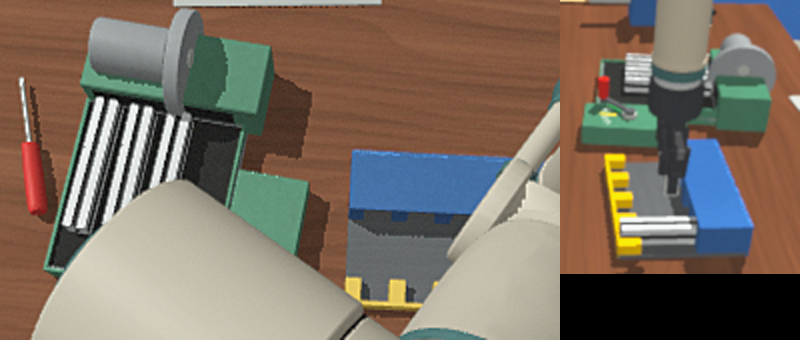

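Three bars lie parallel on the bed; the last is still in its lane. Grasp it.

drive_tool(
  rows=[
    [[0, 0, 0], [-0.1, 0.05, -4], 4.7],
    [[0, 0, 0], [0, 0, -2.5], 4.7],
    [[0, 0, 0], [0, 0, -1.7], 4.7],
    [[0, 0, 0], [0, 0, -1], 4.7],
    [[0, 0, 0], [0, 0, 0], 2.5],
    [[0, 0, 0], [0, 0, 0], 2.5],
    [[0, 0, 0], [0, 0, 0], 2.5],
    [[0, 0, 0], [0, 0, 0], 2.5],
  ],
)

```text
clock: 35.17
position: [0.5514, -0.2465, 0.0248]
ee_rot: [0.0, 1.0, 0.021, 0.001]
contact_force: [0.4, 0.2, -0.4]
width: 0.0288
gripper_force: 61.4
```

drive_tool(
  rows=[
    [[-0.001, 0.024, 0], [0.06, 0, 0.3], 2.5],
    [[-0.001, 0.024, 0], [0.06, 0, 0.3], 2.5],
    [[-0.001, 0.024, 0], [0.06, 0, 0.3], 2.5],
    [[-0.001, 0.024, 0], [0.07, 0, 0.3], 2.5],
    [[-0.001, 0.024, 0], [0.08, 0, 0.3], 2.5],
    [[-0.001, 0.024, 0], [0.08, 0, 0.3], 2.5],
    [[0, 0, 0], [0, 0, 0.05], 2.5],
    [[0, 0, 0], [0, 0, 0], 2.5],
  ],
)

```text
clock: 36.17
position: [0.5552, -0.2463, 0.0428]
ee_rot: [0.001, 0.997, 0.021, -0.072]
contact_force: [-0.4, -0.3, -1.7]
width: 0.0292
gripper_force: 61.2
```

drive_tool(
  rows=[
    [[0, 0, 0], [-1.2, -0.05, 0.17], 2.5],
    [[0, 0, 0], [-1.2, -0.05, 0.17], 2.5],
    [[0, 0, 0], [-1.2, -0.05, 0.17], 2.5],
    [[0, 0, 0], [-1.2, -0.05, 0.17], 2.5],
    [[0, 0, 0], [-1.2, -0.05, 0.17], 2.5],
    [[0, 0, 0], [-1.2, -0.05, 0.17], 2.5],
    [[0, 0, 0], [-1.2, -0.05, 0.17], 2.5],
    [[0, 0, 0], [-1.2, -0.05, 0.17], 2.5],
  ],
)

```text
clock: 37.17
position: [0.4586, -0.2504, 0.0567]
ee_rot: [0.002, 0.997, 0.021, -0.072]
contact_force: [-0.6, -0.1, -2.5]
width: 0.0288
gripper_force: 61.2
```

drive_tool(
  rows=[
    [[0, 0, 0], [-2.3, -0.09, 0.34], 2.5],
    [[0, 0, 0], [-2.3, -0.09, 0.34], 2.5],
    [[0, 0, 0], [-2.3, -0.09, 0.34], 2.5],
    [[0, 0, 0], [-2.3, -0.09, 0.34], 2.5],
    [[0.001, -0.036, -0.031], [0, 0, 3.5], 2.5],
    [[0.001, -0.036, -0.031], [0, 0, 3.5], 2.5],
    [[0.001, -0.036, -0.031], [0, 0, 3.5], 2.5],
    [[0.001, -0.036, -0.031], [0, 0, 3.5], 2.5],
  ],
)

```text
clock: 38.17
position: [0.3665, -0.2538, 0.2113]
ee_rot: [-0.003, 0.999, -0.041, 0.001]
contact_force: [-0.4, 0.0, -2.3]
width: 0.0291
gripper_force: 61.2
```

drive_tool(
  rows=[
    [[-0.007, 0, 0], [2.69, 5.26, 0], 2.5],
    [[0, 0, 0], [2.69, 5.26, 0], 2.5],
    [[0, 0, 0], [2.69, 5.26, 0], 2.5],
    [[0, 0, 0], [2.69, 5.26, 0], 2.5],
    [[0, 0, 0], [2.69, 5.26, 0], 2.5],
    [[0, 0, 0], [2.69, 5.26, 0], 2.5],
    [[0, 0, 0], [2.69, 5.26, 0], 2.5],
    [[0, 0, 0], [2.69, 5.26, 0], 2.5],
  ],
)

```text
clock: 39.17
position: [0.5827, 0.168, 0.21]
ee_rot: [0.001, 0.999, -0.04, 0.0]
contact_force: [1.4, -1.8, -1.3]
width: 0.0288
gripper_force: 61.2
```

drive_tool(
  rows=[
    [[0, 0, 0], [0, 0, -3.5], 2.5],
    [[0, 0, 0], [0, 0, -3.5], 2.5],
    [[0, 0, 0], [0, 0, -3.5], 2.5],
    [[0, 0, 0], [0, 0, -1.5], 2.5],
    [[0, 0, 0], [0, 0, 0], 2.5],
    [[0, 0, 0], [0, 0, 0], 2.5],
    [[0, 0, 0], [0, 0, 0], 2.5],
  ],
)

```text
clock: 40.05
position: [0.5837, 0.1669, 0.0917]
ee_rot: [-0.0, 0.999, -0.04, 0.002]
contact_force: [-0.3, 0.2, -2.6]
width: 0.0291
gripper_force: 61.1
```

```bash
python3 - <<'E'
from h import *
s=manip.get_state();print(s["position"],s["width"],s["ee_rot"],s["qpos"])
a=grab("top","top8")[60:230,120:400,::-1]; b=grab("side","side8")[130:290,260:400,::-1]
a=cv2.resize(a,(560,340),interpolation=cv2.INTER_CUBIC); b=cv2.resize(b,(240,274),interpolation=cv2.INTER_CUBIC)
b=cv2.copyMakeBorder(b,0,66,0,0,cv2.BORDER_CONSTANT)
cv2.imwrite("pics/c8.png",np.hstack([a,b]))
E
```

```text
[0.58371231 0.1669064  0.09172357] 0.02908240583464493 [-1.21241723e-04  9.99179040e-01 -4.04610963e-02  2.03229813e-03] [ 1.64289861e-01  4.37189486e-01  1.65480154e+00 -6.80818846e-04
  1.04557274e+00  1.81637082e+00]
```

View pics/c8.png

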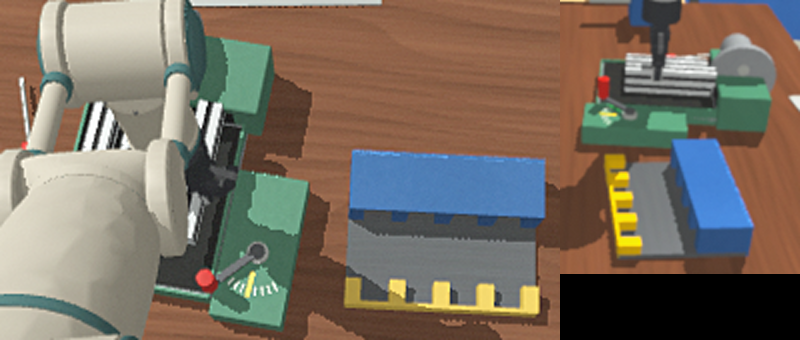

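drive_tool(
  rows=[
    [[0, 0, 0], [-0.1, 0, -2], 2.5],
    [[0, 0, 0], [0, 0, -1.3], 2.5],
    [[0, 0, 0], [0, 0, -0.7], 2.5],
    [[0, 0, 0], [0, 0, -0.3], 2.5],
    [[0, 0, 0], [0, 0, 0], 2.5],
    [[0, 0, 0], [0, 0, 0], 2.5],
  ],
)

```text
clock: 40.9
position: [0.582, 0.1669, 0.0475]
ee_rot: [0.0, 0.999, -0.04, 0.001]
contact_force: [-0.5, 0.4, -2.1]
width: 0.0289
gripper_force: 61.2
```

drive_tool(
  rows=[
    [[0, 0, 0], [0, 0, -0.1], 2.5],
    [[0, 0, 0], [0, 0, 0], 2.9],
    [[0, 0, 0], [0, 0, 0], 3.5],
    [[0, 0, 0], [0, 0, 0], 3.5],
    [[0, 0, 0], [0, 0, 0], 3.5],
    [[0, 0, 0], [0, 0, 3], 3.5],
    [[0, 0, 0], [0, 0, 6], 4],
    [[0, 0, 0], [0, 0, 6], 4.7],
  ],
)

```text
clock: 41.9
position: [0.5813, 0.1668, 0.1973]
ee_rot: [0.0, 0.999, -0.04, 0.0]
contact_force: [1.3, 1.0, 1.3]
width: 0.0469
gripper_force: 0.0
```

drive_tool(
  rows=[
    [[0, 0, 0], [-2, -6, 0], 4.7],
    [[0, 0, 0], [-2, -5.9, 0], 4.7],
    [[0, 0, 0], [-2, -5.9, 0], 4.7],
    [[0, 0, 0], [-2, -5.9, 0], 4.7],
    [[0, 0, 0], [-2, -5.9, 0], 4.7],
    [[0, 0, 0], [-2, -5.9, 0], 4.7],
    [[0, 0, 0], [-2, -5.9, 0], 4.7],
    [[0, 0, 0], [0, 0, 0], 4.7],
  ],
)

```text
clock: 42.9
position: [0.4406, -0.2507, 0.1962]
ee_rot: [0.001, 0.999, -0.044, 0.001]
contact_force: [1.2, 0.2, -0.1]
width: 0.047
gripper_force: 0.0
```

```bash
python3 - <<'E'
from h import *
s=manip.get_state();print(s["position"],s["ee_rot"])
a=grab("top","top9")[60:230,120:330,::-1]
cv2.imwrite("pics/c9.png",cv2.resize(a,None,fx=3.4,fy=3.4,interpolation=cv2.INTER_CUBIC))
E
```

```text
[ 0.44058318 -0.25070043  0.19618034] [ 1.13279859e-03  9.99045839e-01 -4.36556415e-02  5.59153718e-04]
```

View pics/c9.png

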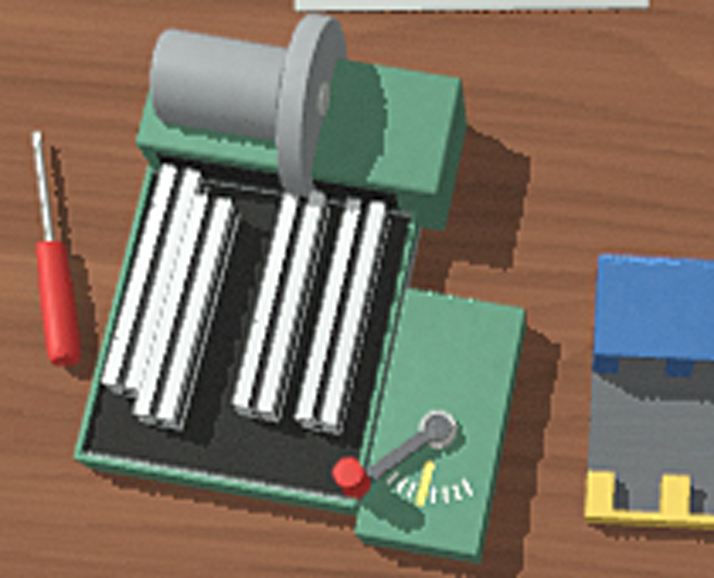

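```bash
cat > prof.py <<'E'
from h import *
def prof(im,n="top",xs=(-55,-20,20,60),z=.06):
    g=cv2.cvtColor(im,cv2.COLOR_RGB2GRAY).astype(np.float32)
    c,s=np.cos(-.086),np.sin(-.086)
    for x in xs:
        ys=np.arange(110,-111,-2.); q=[]
        for y in ys:
            w=[.598+(x*c-y*s)/1e3,.2395+(x*s+y*c)/1e3,z]; q.append(proj(n,w))
        q=np.float32(q); v=cv2.remap(g,q[:,:1].copy(),q[:,1:].copy(),cv2.INTER_LINEAR).ravel()
        b=v>170; e=np.where(np.diff(b.astype(int)))[0]
        print(n,x,[int(ys[i]-1) for i in e])
E
python3 - <<'E'
from prof import *
prof(cv2.imread("pics/top9.png")[:,:,::-1].copy())
prof(cv2.imread("pics/top3.png")[:,:,::-1].copy(),xs=(0,40))
im=grab("side","side9"); prof(im,"side")
E
```

```text
top -55 [93, 81, 73, 51, 43, 31, -9, -21, -29, -39, -59, -69, -77, -89]
top -20 [91, 81, 73, 51, 43, 31, -11, -21, -29, -39, -59, -71, -79, -89]
top 20 [89, 79, 71, 49, 41, 31, -11, -21, -29, -41, -59, -71, -79, -89]
top 60 [89, 77, 71, 49, 41, 29, -11, -21, -29, -41, -59, -71, -79, -91]
top 0 [87, 77, 69, 59]
top 40 [87, 77, 69, 57]
side -55 [91, 23, -9, -25, -29, -51, -53, -73, -75, -97]
side -20 [81, 21, -13, -99]
side 20 [93, 17, -17, -73, -75, -97]
side 60 [89, 17, -11, -101]
```

```bash
cat > lev.py <<'E'
from m import *
def knob(im):
    h=cv2.cvtColor(im,cv2.COLOR_BGR2HSV); m=mask(h,(0,150,130),(6,255,255),(205,160,290,230))
    M=cv2.moments(m,True); u,v=M["m10"]/M["m00"],M["m01"]/M["m00"]
    p=onz("top",u,v,.089)[:2]; d=p-[.5273,.0806]; a=np.arctan2(d[1],d[0])%(2*np.pi)+.086-2.392
    print(M["m00"],u,v,"knob",p.round(4),"r",np.hypot(*d),"angle",a)
E
python3 - <<'E'
from lev import *
for f in ("top0","top2","top5","top9"): knob(cv2.imread(f"pics/{f}.png"))
P=np.array([.5273,.0806])
a=np.linspace(2.306,2.306+.698,6); p=P+.075*np.c_[np.cos(a),np.sin(a)]; print(p.round(4),(np.diff(p,axis=0)*100).round(2).tolist())
E
```

```text
74.0 256.5810810810811 210.3918918918919 knob [0.4555 0.0502] r 0.07800868961862553 angle 1.2364817230623801
75.0 222.66666666666666 199.85333333333332 knob [0.4742 0.1359] r 0.07669907477760829 angle 0.029796885139962814
56.0 222.08928571428572 198.44642857142858 knob [0.4776 0.1378] r 0.07576628940106912 angle -0.019393126256545656
79.0 222.65822784810126 199.8860759493671 knob [0.4741 0.1359] r 0.07676496064442746 angle 0.03048797393228586
[[0.477  0.1362]
 [0.4697 0.1287]
 [0.4636 0.1202]
 [0.4587 0.111 ]
 [0.4552 0.1011]
 [0.453  0.0909]] [[-0.73, -0.75], [-0.61, -0.85], [-0.49, -0.92], [-0.36, -0.98], [-0.22, -1.02]]
```

drive_tool(
  rows=[
    [[0, 0, 0], [0.43, 4.83, 0], 5],
    [[0, 0, 0], [0.43, 4.83, 0], 5],
    [[0, 0, 0], [0.43, 4.83, 0], 5],
    [[0, 0, 0], [0.43, 4.83, 0], 5],
    [[0, 0, 0], [0.43, 4.83, 0], 5],
    [[0, 0, 0], [0.43, 4.83, 0], 5],
    [[0, 0, 0], [0.43, 4.83, 0], 5],
    [[0, 0, 0], [0.43, 4.83, 0], 5],
  ],
  force=20,
)

```text
clock: 44.0
position: [0.4752, 0.1435, 0.1963]
ee_rot: [-0.0, 0.999, -0.039, 0.001]
contact_force: [-0.1, -0.4, -0.2]
width: 0.0503
gripper_force: 0.0
```

drive_tool(
  rows=[
    [[0, 0, 0], [0, 0, -3], 5],
    [[0, 0, 0], [0, 0, -2], 5],
    [[0, 0, 0], [0, 0, 0], 5],
    [[0, 0, 0], [0, 0, 0], 5],
  ],
)

```text
clock: 44.5
position: [0.4764, 0.1409, 0.1469]
ee_rot: [-0.0, 0.999, -0.04, 0.001]
contact_force: [-0.0, -0.5, 0.4]
width: 0.05
gripper_force: 0.0
```

```bash
python3 - <<'E'
from m import *
im=cv2.imread("pics/top0.png"); 
for f in ("top2","top5","top9"):
    im=cv2.imread(f"pics/{f}.png"); h=cv2.cvtColor(im,cv2.COLOR_BGR2HSV)
    m=mask(h,(20,90,140),(34,255,255),(230,185,262,215)); ys,xs=np.nonzero(m)
    w=np.array([onz("top",u,v,.04)[:2] for u,v in zip(xs,ys)]); c=w.mean(0)
    l=cv2.fitLine(w.astype(np.float32),cv2.DIST_L2,0,.01,.01).ravel()
    d=c-[.5273,.0806]; print(f,len(xs),c.round(4),"dir from P",np.arctan2(d[1],d[0])%6.2832,"line",np.arctan2(l[1],l[0])%np.pi,np.hypot(*d))
# circle through the two gripped TCP points, r .075
a=np.array([.4748,.1348]);b=np.array([.4598,.0497]);k=(a+b)/2;e=b-a;L=np.hypot(*e);n=np.array([-e[1],e[0]])/L
p=k+n*np.sqrt(.075**2-L*L/4);print("pivot",p, [np.arctan2(*(q-p)[::-1])%6.2832 for q in(a,b)])
E
```

```text
top2 30 [0.4851 0.0871] dir from P 2.98866805401973 line 3.0184522 0.04272259291024708
top5 33 [0.4847 0.0873] dir from P 2.985744348679169 line 3.0339074 0.04315819700175406
top9 34 [0.4852 0.0872] dir from P 2.9849273202957014 line 3.0355465 0.04261654033513882
pivot [0.52767385 0.08160831] [np.float64(2.353197880782881), np.float64(3.581059946843805)]
```

drive_tool(
  rows=[
    [[0, 0, 0], [-0.15, -0.6, -2], 5],
    [[0, 0, 0], [0, 0, -2.7], 5],
    [[0, 0, 0], [0, 0, -2], 5],
    [[0, 0, 0], [0, 0, 0], 5],
    [[0, 0, 0], [0, 0, 0], 5],
  ],
)

```text
clock: 45.12
position: [0.4758, 0.1341, 0.0804]
ee_rot: [-0.0, 0.999, -0.04, 0.002]
contact_force: [0.2, 0.7, 1.0]
width: 0.0502
gripper_force: 0.0
```

drive_tool(
  rows=[
    [[0, 0, 0], [0, 0, 0], 3],
    [[0, 0, 0], [0, 0, 0], 1.5],
    [[0, 0, 0], [0, 0, 0], 1.5],
    [[0, 0, 0], [0, 0, 0], 1.5],
  ],
)

```text
clock: 45.62
position: [0.4746, 0.1352, 0.0801]
ee_rot: [-0.001, 0.999, -0.041, 0.001]
contact_force: [-2.4, 4.3, 5.3]
width: 0.0212
gripper_force: 22.1
```

drive_tool(
  rows=[
    [[0, 0, 0.137], [-0.68, -0.77, 0], 1.5],
    [[0, 0, 0.137], [-0.56, -0.86, 0], 1.5],
    [[0, 0, 0.137], [-0.44, -0.93, 0], 1.5],
    [[0, 0, 0.137], [-0.31, -0.98, 0], 1.5],
    [[0, 0, 0.137], [-0.17, -1.02, 0], 1.5],
    [[0, 0, 0], [0, 0, 0], 1.5],
    [[0, 0, 0], [0, 0, 0], 1.5],
    [[0, 0, 0], [0, 0, 0], 1.5],
  ],
)

```text
clock: 46.62
position: [0.4521, 0.0888, 0.0801]
ee_rot: [-0.001, 0.955, 0.298, -0.0]
contact_force: [-4.2, 3.5, 8.6]
width: 0.0214
gripper_force: 22.3
```

drive_tool(
  rows=[
    [[0, 0, 0], [0, 0, 0], 3],
    [[0, 0, 0], [0, 0, 0], 5],
    [[0, 0, 0], [0, 0, 0], 5],
    [[0, 0, 0], [0, 0, 4], 5],
    [[0, 0, 0], [0, 0, 4], 5],
    [[0, 0, 0], [0, 0, 4], 5],
    [[0, 0, 0], [0, -6, 0], 5],
    [[0, 0, 0], [0, -6, 0], 5],
  ],
)

```text
clock: 47.62
position: [0.4537, -0.0326, 0.1999]
ee_rot: [0.001, 0.954, 0.299, 0.002]
contact_force: [0.9, -0.2, -0.0]
width: 0.0502
gripper_force: 0.0
```

drive_tool(
  rows=[
    [[0, 0, 0], [0, -6, 0], 5],
    [[0, 0, 0], [0, -6, 0], 5],
    [[0, 0, 0], [0, -6, 0], 5],
    [[0, 0, 0], [0, -4, 0], 5],
    [[0, 0, 0], [0, 0, 0], 5],
  ],
)

```text
clock: 48.25
position: [0.4532, -0.2548, 0.1987]
ee_rot: [0.0, 0.955, 0.296, 0.0]
contact_force: [0.1, -0.1, -0.2]
width: 0.05
gripper_force: 0.0
```

```bash
python3 - <<'E'
from lev import *
from prof import prof
im=grab("top","top10"); knob(im[:,:,::-1].copy()); prof(im)
a=im[60:230,120:300,::-1]
cv2.imwrite("pics/c10.png",cv2.resize(a,None,fx=3.5,fy=3.5,interpolation=cv2.INTER_CUBIC))
E
```

```text
67.0 241.6417910447761 211.26865671641792 knob [0.45   0.0863] r 0.07752941011055801 angle 0.7620822375904317
top -55 [93, 81, 73, 51, 43, 31, -9, -21, -29, -39, -59, -69, -77, -89]
top -20 [91, 81, 73, 51, 43, 31, -11, -21, -29, -39, -59, -71, -79, -89]
top 20 [89, 79, 71, 49, 41, 31, -11, -21, -29, -41, -59, -71, -79, -89]
top 60 [89, 77, 71, 49, 41, 29, -11, -21, -29, -41, -59, -71, -79, -91]
```

View pics/c10.png

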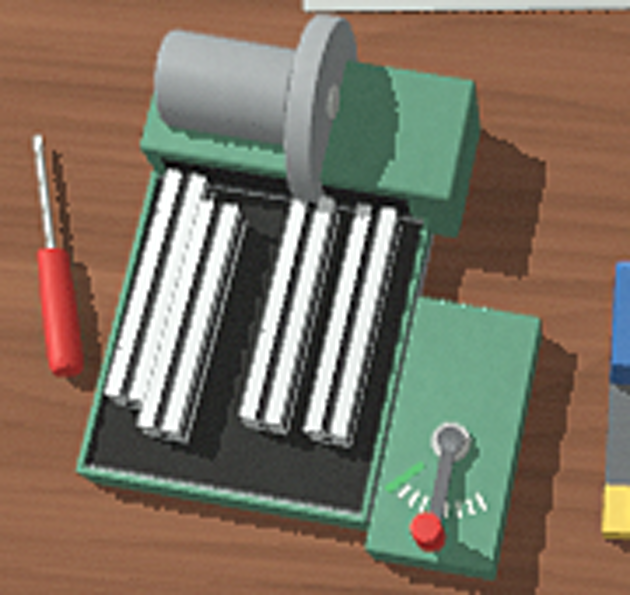

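```bash
python3 - <<'E'
from m import *
K=dict(top0=None,top9=None,top10=None)
for f in K:
    im=cv2.imread(f"pics/{f}.png"); h=cv2.cvtColor(im,cv2.COLOR_BGR2HSV)
    m=mask(h,(0,0,50),(180,50,165),(228,180,268,216)); ys,xs=np.nonzero(m)
    w=np.array([onz("top",u,v,.048)[:2] for u,v in zip(xs,ys)]); r=np.hypot(*(w-[.5275,.081]).T)
    s=w[(r>.014)&(r<.062)]; l=cv2.fitLine(s.astype(np.float32),cv2.DIST_HUBER,0,.01,.01).ravel()
    d=s.mean(0)-[.5275,.081]
    print(f,len(s),"mean dir",np.arctan2(d[1],d[0])%6.2832+.086-2.392,"line",np.arctan2(l[1],l[0])%np.pi+.086-2.392, l[2:]); 
E
```

```text
top0 74 mean dir 1.1943398611280927 line -1.7462841 [0.4974087  0.06804904]
top9 105 mean dir 0.009823054699662492 line -0.13565373 [0.507249   0.09984325]
top10 90 mean dir 0.7298484662736846 line -2.2068934 [0.49309593 0.08357413]
```

```bash
python3 -c "
from rig import job; print(job.sign_off())"
```

```text
the job is handed in; nothing more can be done
None
```

I brought the feed lever to idle first, laid all four bars flat and side by side lengthways on the saw bed, then set the lever to about 41 degrees by my measurement, on the yellow mark. During the run one bar was knocked about 2 cm sideways against its neighbour; both still lie flat on the bed, so I left them there and handed the job in.

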